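# Check the treat tubs' lids and snap the loose ones shut

### The job

Not every lid on the three treat tubs in the wooden rack has caught. Working from the robot's left to its right, tug each tub's lid straight up by its tab, a good centimetre, and let it back down; press every lid that turns out to be unlatched until it snaps shut. Leave all three tubs standing in the rack with their lids latched, and do not disturb the other things on the counter.

Things in the scene. Friction and masses are not known exactly. Their poses are not given: they have to be found in the camera images.
- rack: Fixed slotted wooden rack, 136 (x) x 318 (y) x 55 mm high, open pockets for three tubs in a row along its y axis (pocket centres at y = +100, 0, -100 mm, x = 0; pocket 106 x 82 mm inside, 43 mm deep, floor 12 mm above the counter). Origin: centre of its underside. Its +y points to the robot's left, its +x away from the robot; it may be turned by up to 0.3 rad. At its -y end a ledge 85 mm long, 12 mm high, carries the clicker.
- mid_a (a point): Tub a: white plastic tub, 100 (x) x 76 (y) x 98 mm high, standing loose in one of the rack's pockets with 3 mm of play all round, 0.3 to 0.5 kg with its lid, hollow; axes nearly parallel to the rack's. Which tub stands in which pocket varies. This point: centre of the tub, half-way up (61 mm above the counter when it stands in the rack).
- tab_a (a point): Pull tab of tub a: upright plastic tab on top of the grey lid, 22 mm (x) x 14 mm (y, pinch across this) x 34 mm high. This point: centre of the tab, 17 mm above the lid's top face; 133 mm above the counter (and above the rack's underside) when the tub stands in the rack with its lid latched. It is 54 mm in front (-x) of the lid's hinge and turns with the lid. The lid, 108 x 84 x 6 mm, is hinged along its far (+x) edge and swings up at the robot's side.
- press_a (a point): Point on the top face of tub a's lid, close behind its snap catch at the front (-x) edge, 34 mm in front of the tab's centre: press straight down here to snap the lid shut (it goes home at about 9 N; up to 20 N does no harm). 116 mm above the counter when latched.
- lid_a (a joint): Angle of tub a's lid (rad): about 0 latched; a lid that is down but not latched rests on its catch at about 0.07 rad and hardly looks different; grows as the lid swings open, to 1.2. Tugged by the tab, a latched lid stays shut and the whole tub comes up with it; an unlatched one swings open alone, almost without force, and drops back when let go. A latched lid also gives way if pulled with more than about 17 N while the tub is held down.
- mid_b (a point): Tub b: white plastic tub, 100 (x) x 76 (y) x 98 mm high, standing loose in one of the rack's pockets with 3 mm of play all round, 0.3 to 0.5 kg with its lid, hollow; axes nearly parallel to the rack's. Which tub stands in which pocket varies. This point: centre of the tub, half-way up (61 mm above the counter when it stands in the rack).
- tab_b (a point): Pull tab of tub b: upright plastic tab on top of the grey lid, 22 mm (x) x 14 mm (y, pinch across this) x 34 mm high. This point: centre of the tab, 17 mm above the lid's top face; 133 mm above the counter (and above the rack's underside) when the tub stands in the rack with its lid latched. It is 54 mm in front (-x) of the lid's hinge and turns with the lid. The lid, 108 x 84 x 6 mm, is hinged along its far (+x) edge and swings up at the robot's side.
- press_b (a point): Point on the top face of tub b's lid, close behind its snap catch at the front (-x) edge, 34 mm in front of the tab's centre: press straight down here to snap the lid shut (it goes home at about 9 N; up to 20 N does no harm). 116 mm above the counter when latched.
- lid_b (a joint): Angle of tub b's lid (rad): about 0 latched; a lid that is down but not latched rests on its catch at about 0.07 rad and hardly looks different; grows as the lid swings open, to 1.2. Tugged by the tab, a latched lid stays shut and the whole tub comes up with it; an unlatched one swings open alone, almost without force, and drops back when let go. A latched lid also gives way if pulled with more than about 17 N while the tub is held down.
- mid_c (a point): Tub c: white plastic tub, 100 (x) x 76 (y) x 98 mm high, standing loose in one of the rack's pockets with 3 mm of play all round, 0.3 to 0.5 kg with its lid, hollow; axes nearly parallel to the rack's. Which tub stands in which pocket varies. This point: centre of the tub, half-way up (61 mm above the counter when it stands in the rack).
- tab_c (a point): Pull tab of tub c: upright plastic tab on top of the grey lid, 22 mm (x) x 14 mm (y, pinch across this) x 34 mm high. This point: centre of the tab, 17 mm above the lid's top face; 133 mm above the counter (and above the rack's underside) when the tub stands in the rack with its lid latched. It is 54 mm in front (-x) of the lid's hinge and turns with the lid. The lid, 108 x 84 x 6 mm, is hinged along its far (+x) edge and swings up at the robot's side.
- press_c (a point): Point on the top face of tub c's lid, close behind its snap catch at the front (-x) edge, 34 mm in front of the tab's centre: press straight down here to snap the lid shut (it goes home at about 9 N; up to 20 N does no harm). 116 mm above the counter when latched.
- lid_c (a joint): Angle of tub c's lid (rad): about 0 latched; a lid that is down but not latched rests on its catch at about 0.07 rad and hardly looks different; grows as the lid swings open, to 1.2. Tugged by the tab, a latched lid stays shut and the whole tub comes up with it; an unlatched one swings open alone, almost without force, and drops back when let go. A latched lid also gives way if pulled with more than about 17 N while the tub is held down.
- bowl: Blue silicone bowl, 150 mm wide, 50 mm high. Origin: centre of its underside. Bystander.
- chew_ring: White nylon chew ring lying flat, 96 mm outside, 18 mm thick. Origin: centre of its underside. Bystander.
- clicker: Small black plastic clicker, 55 x 34 x 17 mm, on the rack's ledge. Origin: centre of its underside. Bystander.
- scoop: Brushed aluminium scoop, a cup 68 mm wide and 50 mm high with a flat handle to its -y reaching 141 mm from the cup's axis. Origin: centre of the cup's underside. Bystander.
- treat_jar: Jar with a steel cap, 80 mm wide, 100 mm high. Origin: centre of its underside. Bystander.
- brush: Grooming brush lying along its x axis, about 200 mm long. Bystander.
- food_can: Tin can, 74 mm wide, 80 mm high. Origin: centre of its underside. Bystander.

How it is judged:
By the outcome, as a careful person would: the job done as asked, in the order asked, and still so for the second after the job is handed in, with the robot touching nothing.
It also fails if it takes over 64 s, if anything falls off the work surface, if the arm or the gripper's body presses on something with over 40 N, if the wrist force passes 120 N, or if a joint passes its speed limit or range.

### The arm

A 6-joint arm with a two-finger parallel gripper is mounted at the origin on the work surface. World frame = base frame: x ahead of the robot, y to its left, z up, the work surface at z = 0. Lengths are in m, angles in degrees, forces in N, time in s.
With the tool pointing down it reaches from about 0.375 to 0.75 m from the base axis. Payload 9 kg.
Tool frame: the origin (TCP) lies midway between the tips of the shut fingers; the grasp point (between the pads) lies 19 mm behind it; z points along the fingers, y is the line along which they close (so a half turn about z gives the same grasp; the last joint's range is limited). The gripper opens to 85 mm and grips with 20 to 120 N. Pads are 22 mm wide; open, the fingers measure 114 mm over their backs; the gripper's body (76 mm by 85 mm) begins 54 mm behind the grasp point. The pads swing forward as they close: fully open they stand 13 mm farther back than shut.
Start: joints at [58.23, 5.964, 5.575, 89.605, 0, 77.527], TCP at [0.198, 0.566, 0.231] pointing down, gripper open.
Joint ranges: [-171.21, 171.21], [-48.23, 106.86], [-62.78, 66.21], [-105.2, 120.99], [-86.42, 89.51], [-180, 180]. Speed limits (degrees/s): [127.2, 127.2, 147.25, 180, 180, 180].

### API

Orientations are given as a 3x3 rotation matrix whose columns are the frame's x, y, z axes.
In Python, from workcell import status, viewer, workorder, finder gives the robot as it stands. The module is installed in compiled form; this text tells all that it offers.
- The arm moves only by the shell command python3 -m handwheel 'ROWS'. ROWS is JSON, a list of rows, each an object with "slide": the shift along the tool's x, y, z in m, a list of three; "rotation": the turn, a rotation vector about the tool's x, y, z in rad, a list of three; "fingers": the gripper's target within -1 to 1 (shut at 1, half-way at 0, fully open at -1). In form: [{"slide": [tx, ty, tz], "rotation": [ax, ay, az], "fingers": fingers}, ...]. A call has 1 to 10 rows; each row shifts and turns the commanded pose from where the row before left it, along the tool's axes as they then stand; what a row does not reach is not made up. A row lasts 1/8 s, in which the tool goes at most 62.5 mm and 10.7 degrees, less where a joint would pass 70% of its speed; a pose out of reach is approached as far as the arm can. A call is refused whole if a number of a shift passes 0.0625 or a number of a turn 0.188, either way. A call with a gripper value outside its range is refused whole. The fingers move at their own pace and stop on an object; the grip force is fixed at half the most. Time passes only in rows, so rows that do not move let the fingers close. It gives the time, the measured TCP pose, the force, the opening and the grip force at its end, in the units of the state.
- status.get_state(): the state, without advancing time (a new reading comes with each control period).
- viewer.snapshot(name): name is "scene" or "top" or "wrist"; returns a dict with "frame" (384x512x3 uint8, red, green, blue), "range_z" (384x512 float32, m along the optical axis (not along the pixel's ray), 0 where there is no reading), "mtx" (3x3 intrinsics, pixels), "T" (4x4, takes a point from camera to world coordinates). Camera axes: x right, y down, z forward; pixel columns grow to the right and rows downward; lengths in m; the calibration is good to about 2 mm. A picture is of the moment at which its call begins.
- workorder.job_done(): hands the job in; it is judged then, once.
Trained networks look in a picture, given as the dict that the camera call returned (one of the last four; its "shot" number tells which), for a name from the list of things; names that differ only in an ending like _2 or _b are one class to them, and where a whole thing is asked for, a point or a joint stands for the part that bears it (a point fixed in the world has none). Each returns a list of dicts, best first, with "conf" (0 to 1); they miss things now and then, are a little off and sometimes report something else, mostly with a low value. They report only what shows in the picture. A call takes as long as a camera call.
- finder.spot_in(picture, label): "uv" ([column, row] in pixels, amid what is visible of it).
- finder.outline_of(picture, label): "mask" (384x512 bool, what is visible of it) and "uv" ([column, row] in pixels, amid what is visible of it).
The state is a dict: "t": time; "q": joint angles; "joint_vel": joint speeds; "joint_efforts": joint torques, N m; "ee_pos": TCP position; "tool_rot": TCP orientation; "ft_force": force on the tool from outside, world axes, zero at the start; "wrist_torque": the same for the moment, N m; "finger_gap": finger opening in m; "gripper_force": force on a finger pad.
Only numpy, scipy, OpenCV 4.12 (cv2) and the standard library are available. Lean on these libraries where they do the work, as an engineer would, in place of code of your own. Each camera call takes 0.05 s, during which the arm holds its last target. There are 200 camera calls.

## Working session

There is one attempt and no reset: what is moved stays moved. The work goes in short steps, Python scripts to look and compute and a shell command to move; the robot and the scene stay as the last step left them, time stands still between calls to the robot, and variables do not carry over. Pictures are saved under pics/ and viewed, at most 10 in all, crops included, and the job is handed in when it is done.

```bash
mkdir -p pics; cat > h.py <<'E'
import numpy as np, cv2
from workcell import status, viewer, workorder, finder
def world(s,mask):
    v,u=np.where(mask&(s["range_z"]>0)); z=s["range_z"][v,u]; K=s["mtx"]
    p=np.c_[(u-K[0,2])/K[0,0]*z,(v-K[1,2])/K[1,1]*z,z]
    return p@s["T"][:3,:3].T+s["T"][:3,3]
E
python3 - <<'E'
from h import *
np.set_printoptions(precision=4,suppress=True)
st=status.get_state();print(st)
ims=[]
for n in("scene","top"):
    s=viewer.snapshot(n); ims.append(s["frame"].copy())
    cv2.imwrite(f"pics/{n}0.png",s["frame"][:,:,::-1])
    print(n,s["T"][:3,3])
    for l in("tab_a","rack","mid_a"):
        for d in finder.outline_of(s,l)[:4]:
            p=world(s,d["mask"]); 
            if len(p): print(n,l,round(d["conf"],2),np.round(d["uv"]),len(p),np.median(p,0),np.percentile(p[:,2],[5,95]))
E
```

```text
{'t': 0.0, 'q': array([58.2316,  5.9987,  5.5268, 89.6043,  0.0008, 77.5265]), 'joint_vel': array([-0.0052, -0.0899,  0.0572, -0.1371, -0.0642, -0.0645]), 'joint_efforts': array([ -0.0011, -55.6937,  50.3645,   0.0173,  -0.0001,   0.    ]), 'ee_pos': array([0.1981, 0.566 , 0.2305]), 'tool_rot': array([[-0.9438,  0.3304, -0.0007],
       [ 0.3304,  0.9438, -0.0011],
       [ 0.0003, -0.0013, -1.    ]]), 'ft_force': array([ 0.8107, -0.3721, -0.9135]), 'wrist_torque': array([-0.0302, -0.0148,  0.0507]), 'gripper_force': 0.0, 'finger_gap': 0.08566699359835683}
scene [ 1.1224 -0.6998  1.0677]
scene tab_a 0.98 [246. 236.] 1454 [ 0.6256 -0.1468  0.1201] [0.106  0.1393]
scene tab_a 0.81 [271. 185.] 1148 [0.568  0.0447 0.1195] [0.1022 0.1407]
scene tab_a 0.71 [261. 210.] 1211 [ 0.597  -0.0513  0.1174] [0.105  0.1384]
scene tab_a 0.55 [273. 190.] 1368 [0.5729 0.046  0.1185] [0.0531 0.1344]
scene rack 0.9 [247. 274.] 3059 [ 0.6547 -0.1933  0.0209] [0.0104 0.0577]
scene mid_a 0.95 [276. 187.] 1272 [0.5739 0.045  0.1188] [0.0691 0.1385]
scene mid_a 0.95 [264. 210.] 1432 [ 0.6045 -0.0507  0.1168] [0.066  0.1344]
scene mid_a 0.76 [244. 244.] 2022 [ 0.6304 -0.153   0.1183] [0.0567 0.1284]
top [0.3218 0.0115 1.4211]
top tab_a 0.96 [252. 181.] 946 [0.5597 0.0555 0.1195] [0.1139 0.1272]
top tab_a 0.76 [286. 171.] 960 [ 0.5881 -0.0405  0.1169] [0.1122 0.1235]
top tab_a 0.66 [316. 159.] 1016 [ 0.6147 -0.1374  0.1201] [0.1116 0.1289]
top tab_a 0.54 [319. 165.] 1089 [ 0.6139 -0.1343  0.1197] [0.0578 0.1279]
top rack 0.64 [304. 177.] 2117 [ 0.59   -0.1206  0.0434] [0.006 0.062]
top mid_a 0.81 [252. 183.] 997 [0.5585 0.0531 0.1194] [0.1129 0.1267]
top mid_a 0.62 [288. 174.] 1062 [ 0.5868 -0.04    0.1165] [0.0643 0.123 ]
top mid_a 0.59 [316. 166.] 1049 [ 0.6139 -0.1338  0.1198] [0.0658 0.1286]
```

```bash
python3 - <<'E'
from h import *
np.set_printoptions(precision=4,suppress=True)
a=cv2.imread("pics/scene0.png")[100:330,130:400];cv2.imwrite("pics/c1.png",cv2.resize(a,None,fx=2.9,fy=2.6))
a=cv2.imread("pics/top0.png")[80:330,150:430];cv2.imwrite("pics/c2.png",cv2.resize(a,None,fx=2.4,fy=2.4))
s=viewer.snapshot("top"); t=viewer.snapshot("scene")
for n,S in(("top",s),("scene",t)):
    P=world(S,np.ones((384,512),bool))
    for c in([.56,.0555],[.588,-.0405],[.615,-.1374]):
        c=np.array(c); q=P[(np.hypot(*(P[:,:2]-c).T)<.065)]
        lid=q[(abs(q[:,2]-.119)<.009)]; tab=q[(q[:,2]>.144)&(q[:,2]<.165)]
        r=cv2.minAreaRect(lid[:,:2].astype(np.float32)*1000)
        A=np.c_[lid[:,:2]-c,np.ones(len(lid))]; k=np.linalg.lstsq(A,lid[:,2],rcond=None)[0]
        print(n,"lid",len(lid),r,"plane",k,"tab",len(tab),tab.mean(0) if len(tab) else 0, tab.min(0),tab.max(0))
E
```

```text
top lid 952 ((564.7654418945312, 44.705322265625), (114.07550811767578, 104.90039825439453), 15.862605094909668) plane [-0.0423 -0.0039  0.1195] tab 36 [0.5594 0.0544 0.1528] [0.5492 0.0469 0.1446] [0.5707 0.0619 0.1587]
top lid 975 ((589.5949096679688, -40.195838928222656), (112.87457275390625, 129.38296508789062), 13.840890884399414) plane [ 0.0024 -0.0017  0.1169] tab 36 [ 0.5862 -0.0419  0.1501] [ 0.5761 -0.0489  0.1445] [ 0.5981 -0.034   0.1549]
top lid 944 ((614.306396484375, -126.92710876464844), (114.6006088256836, 108.06700134277344), 15.542532920837402) plane [-0.0495 -0.0225  0.12  ] tab 37 [ 0.616  -0.1378  0.1536] [ 0.6056 -0.145   0.1472] [ 0.6277 -0.1301  0.1589]
scene lid 919 ((565.1198120117188, 44.992271423339844), (114.56874084472656, 106.31028747558594), 15.063404083251953) plane [-0.0524  0.0107  0.12  ] tab 49 [0.5623 0.0507 0.1521] [0.5511 0.0431 0.144 ] [0.5737 0.0608 0.1576]
scene lid 1107 ((589.8807983398438, -40.21942901611328), (112.75474548339844, 129.12425231933594), 15.706609725952148) plane [-0.0025  0.0065  0.1174] tab 46 [ 0.5882 -0.0453  0.1499] [ 0.578  -0.0524  0.1444] [ 0.5994 -0.0361  0.1534]
scene lid 1299 ((615.9336547851562, -128.34408569335938), (112.39896392822266, 111.10558319091797), 16.98663330078125) plane [-0.0548 -0.0195  0.1202] tab 61 [ 0.6186 -0.1412  0.1523] [ 0.6074 -0.149   0.1445] [ 0.6283 -0.1316  0.1593]
```

View pics/c1.png

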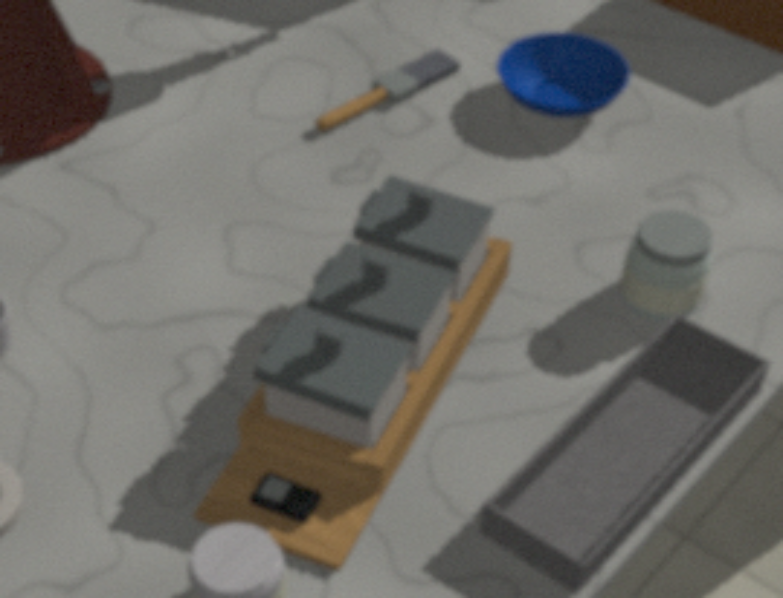

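View pics/c2.png

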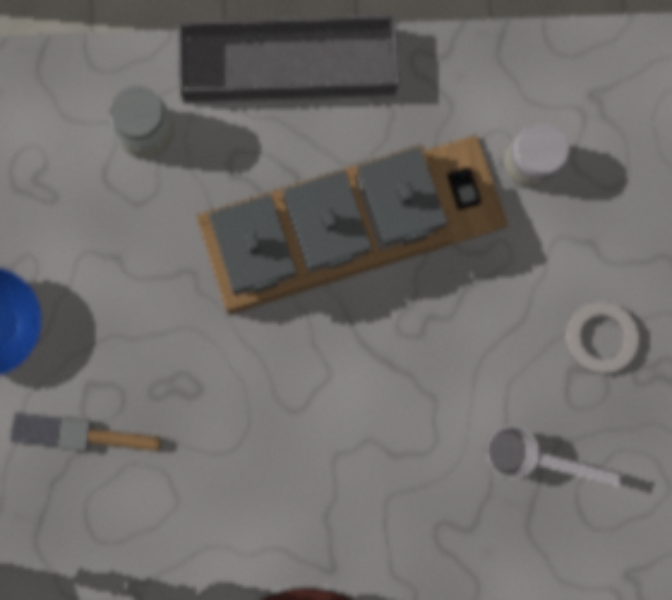

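The pictures show three grey-lidded tubs in the rack, with tabs at about top-view pixels (252,181), (286,171) and (316,159). The clicker is on the right end. The left and right lids tilt about 0.05 rad, so they are likely unlatched, and the middle one is flat. I'm moving over the left tab and yawing about 35.6° to line up with the rack.

```bash
python3 -m handwheel '[{"slide":[0,0,0],"rotation":[0,0,-0.155],"fingers":-0.5},{"slide":[0,0,0],"rotation":[0,0,-0.155],"fingers":-0.5},{"slide":[0,0,0],"rotation":[0,0,-0.155],"fingers":-0.5},{"slide":[0,0,0],"rotation":[0,0,-0.155],"fingers":-0.5},{"slide":[-0.017,-0.0495,0],"rotation":[0,0,0],"fingers":-0.2},{"slide":[-0.017,-0.0495,0],"rotation":[0,0,0],"fingers":-0.2},{"slide":[-0.017,-0.0495,0],"rotation":[0,0,0],"fingers":-0.2},{"slide":[-0.017,-0.0495,0],"rotation":[0,0,0],"fingers":-0.2},{"slide":[-0.017,-0.0495,0],"rotation":[0,0,0],"fingers":-0.2},{"slide":[-0.017,-0.0495,0],"rotation":[0,0,0],"fingers":-0.2}]'
python3 -m handwheel '[{"slide":[-0.017,-0.0495,0],"rotation":[0,0,0],"fingers":-0.2},{"slide":[-0.017,-0.0495,0],"rotation":[0,0,0],"fingers":-0.2},{"slide":[-0.017,-0.0495,0],"rotation":[0,0,0],"fingers":-0.2},{"slide":[-0.017,-0.0495,0],"rotation":[0,0,0],"fingers":-0.2},{"slide":[-0.017,-0.0495,0],"rotation":[0,0,0],"fingers":-0.2},{"slide":[-0.017,-0.0495,0],"rotation":[0,0,0],"fingers":-0.2},{"slide":[0,0,0],"rotation":[0,0,0],"fingers":-0.2}]'
cat >> h.py <<'E'
def togo(tgt):
    s=status.get_state(); R=s["tool_rot"]
    print("t",s["t"],"pos",s["ee_pos"].round(4),"tool shift to target",(R.T@(np.array(tgt)-s["ee_pos"])).round(4),"yaw y",np.degrees(np.arctan2(R[1,1],R[0,1])).round(2),"z",R[:,2].round(4),"F",s["ft_force"].round(2),"gap",round(s["finger_gap"],4),"grip",s["gripper_force"])
def plane(c,n="top"):
    S=viewer.snapshot(n); P=world(S,np.ones((384,512),bool)); c=np.array(c)
    q=P[np.hypot(*(P[:,:2]-c).T)<.065]; q=q[(q[:,2]>.1)&(q[:,2]<.145)]
    A=np.c_[(q[:,:2]-c)@np.array([.96,.28]),np.ones(len(q))]; print("slope,height",np.linalg.lstsq(A,q[:,2],rcond=None)[0].round(4),len(q))
    return S
E
python3 -c "
from h import *
togo([.561,.0525,.127])
s=viewer.snapshot('wrist');cv2.imwrite('pics/w1.png',s['frame'][:,:,::-1])
for d in finder.outline_of(s,'tab_a'): 
    p=world(s,d['mask']);p=p[(p[:,2]>.146)&(p[:,2]<.165)];print(d['conf'],len(p),p.mean(0),p.min(0),p.max(0))
"
```

```text
t: 1.75
ee_pos: [0.38, 0.3082, 0.2315]
tool_rot: [[-0.96, -0.28, 0.001], [-0.28, 0.96, 0.0], [-0.001, 0.0, -1.0]]
ft_force: [-0.1, 0.0, -0.5]
finger_gap: 0.0513
gripper_force: 0.0
t: 2.62
ee_pos: [0.5614, 0.0501, 0.2306]
tool_rot: [[-0.961, -0.276, -0.001], [-0.276, 0.961, -0.0], [0.001, -0.0, -1.0]]
ft_force: [-0.5, -0.4, 0.3]
finger_gap: 0.0515
gripper_force: 0.0
t 2.625 pos [0.5614 0.0501 0.2306] tool shift to target [-0.0004  0.0024  0.1036] yaw y 106.0 z [-5.e-04 -3.e-04 -1.e+00] F [-0.55 -0.39  0.32] gap 0.0515 grip 0.0
0.97 513 [ 0.61523095 -0.13878135  0.15195242] [ 0.60566627 -0.14995252  0.14603233] [ 0.62798003 -0.13126183  0.15645011]
0.66 380 [ 0.58593839 -0.04420612  0.14952505] [ 0.57554573 -0.05263302  0.1462727 ] [ 0.59775354 -0.03593939  0.15203527]
0.61 391 [0.55942523 0.05146044 0.15221802] [0.54906148 0.04323308 0.14600163] [0.57163725 0.06069172 0.15465432]
```

View pics/w1.png

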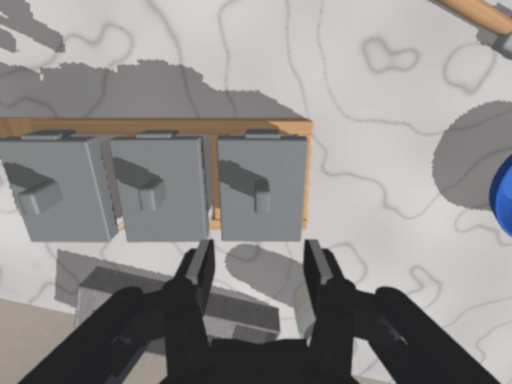

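The wrist view shows the left tab at about pixel (263,200), between and ahead of the open fingers, with the rack axis-aligned in view. Next I descend and pinch.

```bash
python3 -m handwheel '[{"slide":[0.001,0.002,0.035],"rotation":[0,0,0],"fingers":-0.2},{"slide":[0,0,0.035],"rotation":[0,0,0],"fingers":-0.2},{"slide":[0,0,0.022],"rotation":[0,0,0],"fingers":-0.2},{"slide":[0,0,0.010],"rotation":[0,0,0],"fingers":-0.1},{"slide":[0,0,0],"rotation":[0,0,0],"fingers":0.3},{"slide":[0,0,0],"rotation":[0,0,0],"fingers":0.6},{"slide":[0,0,0],"rotation":[0,0,0],"fingers":0.7},{"slide":[0,0,0],"rotation":[0,0,0],"fingers":0.7},{"slide":[0,0,0],"rotation":[0,0,0],"fingers":0.7}]'
python3 -c "
from h import *
togo([.560,.052,.128])"
```

```text
t: 3.85
ee_pos: [0.5595, 0.0545, 0.1306]
tool_rot: [[-0.96, -0.279, 0.002], [-0.279, 0.96, -0.0], [-0.002, -0.001, -1.0]]
ft_force: [1.4, 0.0, 6.0]
finger_gap: 0.0138
gripper_force: 29.2
t 3.85 pos [0.5595 0.0545 0.1306] tool shift to target [ 0.0002 -0.0025  0.0026] yaw y 106.22 z [ 2.3e-03 -1.0e-04 -1.0e+00] F [1.42 0.01 6.  ] gap 0.0138 grip 29.239675998687744
```

```bash
python3 -m handwheel '[{"slide":[0,0,-0.002],"rotation":[0,0,0],"fingers":0.7},{"slide":[0,0,-0.002],"rotation":[0,0,0],"fingers":0.7},{"slide":[0,0,-0.002],"rotation":[0,0,0],"fingers":0.7},{"slide":[0,0,0],"rotation":[0,0,0],"fingers":0.7}]'
python3 -c "
from h import *
togo([.560,.052,.128]); plane([.56,.052]);plane([.56,.052],'scene')"
```

```text
t: 4.35
ee_pos: [0.5584, 0.0547, 0.1351]
tool_rot: [[-0.96, -0.279, -0.001], [-0.279, 0.96, 0.0], [0.001, 0.0, -1.0]]
ft_force: [-0.6, 0.1, -1.6]
finger_gap: 0.0134
gripper_force: 28.5
t 4.35 pos [0.5584 0.0547 0.1351] tool shift to target [-0.0008 -0.003   0.0071] yaw y 106.23 z [-6.e-04  2.e-04 -1.e+00] F [-0.57  0.1  -1.62] gap 0.0134 grip 28.46265435218811
slope,height [-0.1838  0.1175] 97
slope,height [-0.0601  0.1227] 1007
```

```bash
python3 -m handwheel '[{"slide":[-0.0005,0,-0.003],"rotation":[0,0,0],"fingers":0.7},{"slide":[-0.0005,0,-0.003],"rotation":[0,0,0],"fingers":0.7},{"slide":[-0.0005,0,-0.003],"rotation":[0,0,0],"fingers":0.7},{"slide":[0,0,0],"rotation":[0,0,0],"fingers":0.7}]'
python3 -c "
from h import *
togo([.560,.052,.128]); S=plane([.56,.052],'scene')
a=S['frame'][130:280,190:350,::-1];cv2.imwrite('pics/c3.png',cv2.resize(a,None,fx=4,fy=4))"
```

```text
t: 4.95
ee_pos: [0.5603, 0.0551, 0.1447]
tool_rot: [[-0.96, -0.279, 0.001], [-0.279, 0.96, 0.0], [-0.001, -0.0, -1.0]]
ft_force: [-1.3, -0.7, -2.7]
finger_gap: 0.0136
gripper_force: 28.5
t 4.95 pos [0.5603 0.0551 0.1447] tool shift to target [ 0.0012 -0.0029  0.0167] yaw y 106.23 z [ 6.e-04  1.e-04 -1.e+00] F [-1.31 -0.68 -2.68] gap 0.0136 grip 28.472119867801666
slope,height [-0.0594  0.1297] 1080
```

View pics/c3.png

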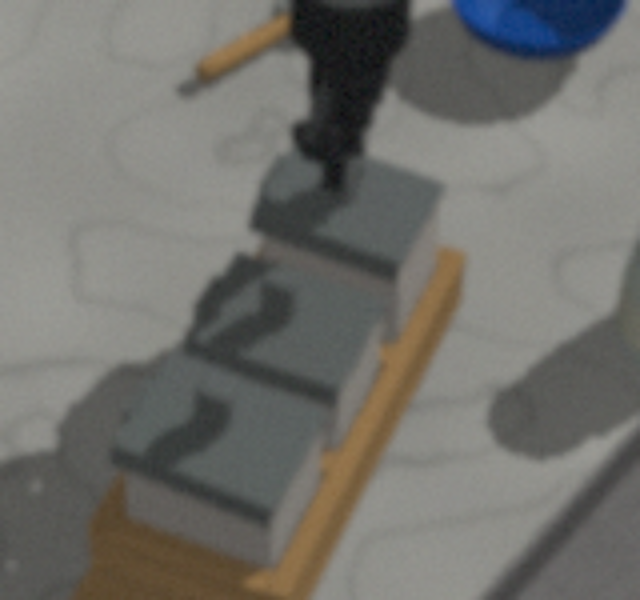

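The rigid pinch lifted the whole tub, with the lid still tilted about 0.06 rad relative to level. The firm pads may be stopping the lid from pivoting. I'll lower it, lighten the pinch and tug again.

```bash
python3 -m handwheel '[{"slide":[0.0005,0,0.004],"rotation":[0,0,0],"fingers":0.7},{"slide":[0.0005,0,0.004],"rotation":[0,0,0],"fingers":0.7},{"slide":[0.0005,0,0.003],"rotation":[0,0,0],"fingers":0.7},{"slide":[0,0,0.002],"rotation":[0,0,0],"fingers":0.7},{"slide":[0,0,0],"rotation":[0,0,0],"fingers":0.68},{"slide":[0,0,0],"rotation":[0,0,0],"fingers":0.68}]'
python3 -c "
from h import *
togo([.560,.052,.128]); S=plane([.56,.052],'scene')"
```

```text
t: 5.75
ee_pos: [0.5589, 0.0546, 0.1316]
tool_rot: [[-0.96, -0.279, 0.001], [-0.279, 0.96, -0.0], [-0.001, -0.0, -1.0]]
ft_force: [2.3, 0.6, -0.4]
finger_gap: 0.0138
gripper_force: 13.9
t 5.75 pos [0.5589 0.0546 0.1316] tool shift to target [-0.0003 -0.0028  0.0036] yaw y 106.23 z [ 8.e-04 -0.e+00 -1.e+00] F [ 2.26  0.56 -0.37] gap 0.0138 grip 13.851922452449799
slope,height [-0.0447  0.12  ] 991
```

```bash
python3 -m handwheel '[{"slide":[0,0,0],"rotation":[0,0,0],"fingers":0.672},{"slide":[0,0,-0.003],"rotation":[0,0,0],"fingers":0.672},{"slide":[-0.0005,0,-0.003],"rotation":[0,0,0],"fingers":0.672},{"slide":[0,0,0],"rotation":[0,0,0],"fingers":0.672},{"slide":[0,0,0],"rotation":[0,0,0],"fingers":0.672}]'
python3 -c "
from h import *
togo([.560,.052,.128]); S=plane([.56,.052],'scene')"
```

```text
t: 6.42
ee_pos: [0.559, 0.0548, 0.1373]
tool_rot: [[-0.96, -0.279, -0.0], [-0.279, 0.96, 0.0], [0.0, 0.0, -1.0]]
ft_force: [0.1, -0.8, 0.0]
finger_gap: 0.0139
gripper_force: 0.4
t 6.425 pos [0.559  0.0548 0.1373] tool shift to target [-0.0002 -0.0029  0.0093] yaw y 106.23 z [-2.e-04  0.e+00 -1.e+00] F [ 0.14 -0.77  0.01] gap 0.0139 grip 0.4353538216673769
slope,height [-0.0591  0.1195] 990
```

```bash
python3 -m handwheel '[{"slide":[0,0,0.003],"rotation":[0,0,0],"fingers":0.65},{"slide":[0.0005,0,0.0035],"rotation":[0,0,0],"fingers":0.65},{"slide":[0,0,0],"rotation":[0,0,0],"fingers":0.677},{"slide":[0,0,0],"rotation":[0,0,0],"fingers":0.677},{"slide":[0,0,-0.003],"rotation":[0,0,0],"fingers":0.677},{"slide":[-0.0005,0,-0.003],"rotation":[0,0,0],"fingers":0.677},{"slide":[-0.0005,0,-0.003],"rotation":[0,0,0],"fingers":0.677},{"slide":[0,0,0],"rotation":[0,0,0],"fingers":0.677}]'
python3 -c "
from h import *
togo([.560,.052,.128]); S=plane([.56,.052],'scene')"
```

```text
t: 7.48
ee_pos: [0.5599, 0.0549, 0.1403]
tool_rot: [[-0.96, -0.279, 0.001], [-0.279, 0.96, 0.0], [-0.001, -0.0, -1.0]]
ft_force: [0.7, -0.2, -0.5]
finger_gap: 0.0141
gripper_force: 5.0
t 7.475 pos [0.5599 0.0549 0.1403] tool shift to target [ 0.0008 -0.0028  0.0123] yaw y 106.23 z [ 9.e-04  1.e-04 -1.e+00] F [ 0.72 -0.22 -0.51] gap 0.0141 grip 4.980461820960045
slope,height [-0.1524  0.1266] 1040
```

The left lid now swings alone: slope 0.15, force about 0.5 N. So it is unlatched, and I'll finish the tug, lower it and release.

```bash
python3 -m handwheel '[{"slide":[-0.001,0,-0.003],"rotation":[0,0,0],"fingers":0.677},{"slide":[-0.001,0,-0.003],"rotation":[0,0,0],"fingers":0.677},{"slide":[-0.001,0,-0.002],"rotation":[0,0,0],"fingers":0.677},{"slide":[0,0,0],"rotation":[0,0,0],"fingers":0.677}]'
python3 -c "
from h import *
togo([.560,.052,.128]); S=plane([.56,.052],'scene')"
```

```text
t: 8.02
ee_pos: [0.5627, 0.0558, 0.148]
tool_rot: [[-0.96, -0.28, 0.0], [-0.28, 0.96, 0.0], [-0.0, 0.0, -1.0]]
ft_force: [0.8, -0.6, -0.9]
finger_gap: 0.0141
gripper_force: 4.9
t 8.025 pos [0.5627 0.0558 0.148 ] tool shift to target [ 0.0036 -0.0029  0.02  ] yaw y 106.23 z [ 4.e-04  1.e-04 -1.e+00] F [ 0.76 -0.58 -0.86] gap 0.0141 grip 4.92387592792511
slope,height [-0.099   0.1279] 903
```

```bash
cat >> h.py <<'E'
def strips(c,n="scene"):
    S=viewer.snapshot(n); P=world(S,np.ones((384,512),bool)); d=P[:,:2]-np.array(c)
    u=d@np.array([.96,.28]); v=d@np.array([-.28,.96])
    for a in(-50,-40,-30,-20,20,30,40): 
        m=(abs(v+.015)<.02)&(abs(u-a/1000)<.004)&(P[:,2]>.1)&(P[:,2]<.2); print(a,m.sum(),np.median(P[m,2]).round(4) if m.any() else None,end="; ")
    print(); return S
E
python3 -c "
from h import *
S=strips([.56,.052])
a=S['frame'][130:280,190:350,::-1];cv2.imwrite('pics/c4.png',cv2.resize(a,None,fx=4,fy=4))"
```

```text
-50 19 0.1507; -40 49 0.1501; -30 43 0.1469; -20 45 0.1442; 20 48 0.1326; 30 40 0.128; 40 37 0.1255;
```

View pics/c4.png

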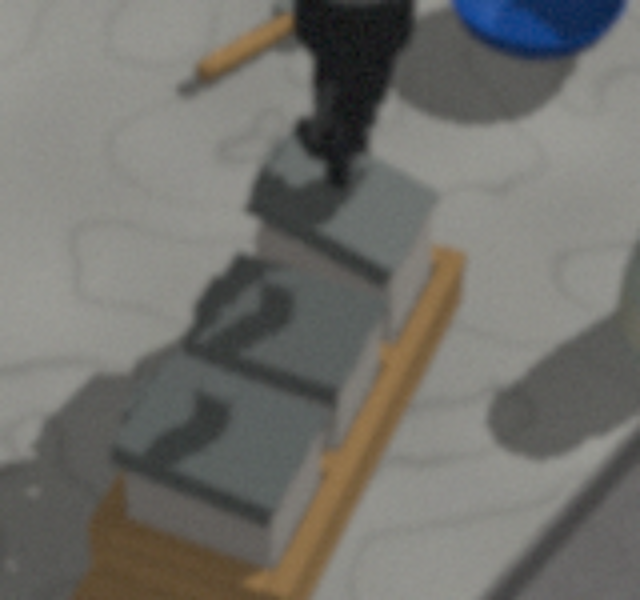

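The left lid is clearly open alone, with its front edge at about (300,200) raised while the tub stays down. I'll lower it, release, and move to the press point.

```bash
python3 -m handwheel '[{"slide":[0.0015,0,0.006],"rotation":[0,0,0],"fingers":0.677},{"slide":[0.0015,0,0.006],"rotation":[0,0,0],"fingers":0.677},{"slide":[0.001,0,0.004],"rotation":[0,0,0],"fingers":0.677},{"slide":[0,0,0],"rotation":[0,0,0],"fingers":0.3},{"slide":[0,0,0],"rotation":[0,0,0],"fingers":0.1},{"slide":[0,0,-0.02],"rotation":[0,0,0],"fingers":0.1},{"slide":[0,0,-0.03],"rotation":[0,0,0],"fingers":0.3},{"slide":[0.034,0,0],"rotation":[0,0,0],"fingers":1},{"slide":[0,0,0],"rotation":[0,0,0],"fingers":1},{"slide":[0,0,0],"rotation":[0,0,0],"fingers":1}]'
python3 -c "
from h import *
S=strips([.56,.052])
tab=np.array([.5605,.0525]); p=tab-.034*np.array([.96,.28]); print(p)
togo([*p,.124])"
```

```text
t: 9.38
ee_pos: [0.5267, 0.0451, 0.183]
tool_rot: [[-0.96, -0.279, 0.002], [-0.279, 0.96, -0.0], [-0.002, -0.001, -1.0]]
ft_force: [1.6, -0.4, 0.2]
finger_gap: -0.0003
gripper_force: 0.0
-50 22 0.1233; -40 37 0.1244; -30 45 0.1245; -20 37 0.1235; 20 33 0.1202; 30 35 0.1193; 40 29 0.1192; 
[0.52786 0.04298]
t 9.425 pos [0.5267 0.0452 0.1826] tool shift to target [-0.0004 -0.0024  0.0586] yaw y 106.23 z [ 0.0014 -0.     -1.    ] F [ 0.4  -0.14  0.11] gap 0.0001 grip 0.0
```

```bash
python3 -m handwheel '[{"slide":[0,-0.002,0.025],"rotation":[0,0,0],"fingers":1},{"slide":[0,0,0.025],"rotation":[0,0,0],"fingers":1},{"slide":[0,0,0.005],"rotation":[0,0,0],"fingers":1},{"slide":[0,0,0.003],"rotation":[0,0,0],"fingers":1},{"slide":[0,0,0.002],"rotation":[0,0,0],"fingers":1},{"slide":[0,0,0],"rotation":[0,0,0],"fingers":1}]'

```

```text
t: 10.18
ee_pos: [0.5271, 0.0432, 0.1226]
tool_rot: [[-0.96, -0.279, 0.001], [-0.279, 0.96, -0.0], [-0.001, -0.0, -1.0]]
ft_force: [-0.2, -0.4, 0.2]
finger_gap: -0.0
gripper_force: 0.2
```

```bash
python3 -m handwheel '[{"slide":[0,0,0.002],"rotation":[0,0,0],"fingers":1},{"slide":[0,0,0],"rotation":[0,0,0],"fingers":1}]'

```

```text
t: 10.42
ee_pos: [0.527, 0.0431, 0.1211]
tool_rot: [[-0.96, -0.279, 0.001], [-0.279, 0.96, -0.0], [-0.001, -0.001, -1.0]]
ft_force: [-2.2, -0.2, 7.8]
finger_gap: -0.0
gripper_force: 3.6
```

```bash
python3 -m handwheel '[{"slide":[0,0,0.002],"rotation":[0,0,0],"fingers":1},{"slide":[0,0,0],"rotation":[0,0,0],"fingers":1}]'

```

```text
t: 10.68
ee_pos: [0.5267, 0.0431, 0.1185]
tool_rot: [[-0.96, -0.279, 0.001], [-0.279, 0.96, -0.0], [-0.001, -0.001, -1.0]]
ft_force: [0.3, 0.0, 1.1]
finger_gap: 0.0001
gripper_force: 0.2
```

```bash
python3 -m handwheel '[{"slide":[0,0,0.002],"rotation":[0,0,0],"fingers":1},{"slide":[0,0,0.001],"rotation":[0,0,0],"fingers":1},{"slide":[0,0,0],"rotation":[0,0,0],"fingers":1}]'

```

```text
t: 11.05
ee_pos: [0.5268, 0.0432, 0.1157]
tool_rot: [[-0.96, -0.28, 0.001], [-0.28, 0.96, -0.0], [-0.001, -0.0, -1.0]]
ft_force: [-3.3, 0.5, 8.7]
finger_gap: -0.0
gripper_force: 4.4
```

```bash
python3 -m handwheel '[{"slide":[0,0,0.0015],"rotation":[0,0,0],"fingers":1},{"slide":[0,0,0],"rotation":[0,0,0],"fingers":1}]'
python3 -m handwheel '[{"slide":[0,0,-0.02],"rotation":[0,0,0],"fingers":1},{"slide":[0,0,-0.045],"rotation":[0,0,0],"fingers":0.3},{"slide":[-0.034,-0.05,0],"rotation":[0,0,0],"fingers":0},{"slide":[0,-0.05,0],"rotation":[0,0,0],"fingers":0},{"slide":[0,0,0],"rotation":[0,0,0],"fingers":0}]'
python3 -c "
from h import *
S=strips([.56,.052]); plane([.56,.052],'scene')
togo([.5870,-.0436,.128])
s=viewer.snapshot('wrist');P=world(s,np.ones((384,512),bool))
for c in([.56,.052],[.587,-.0436],[.6165,-.139]):
    p=P[(np.hypot(*(P[:,:2]-c).T)<.022)&(P[:,2]>.143)&(P[:,2]<.165)]; print(len(p),p.mean(0),p.min(0),p.max(0)) if len(p) else 0"
```

```text
t: 11.3
ee_pos: [0.5269, 0.0431, 0.1153]
tool_rot: [[-0.96, -0.28, 0.001], [-0.28, 0.96, -0.001], [-0.001, -0.001, -1.0]]
ft_force: [-7.0, 0.7, 17.3]
finger_gap: -0.0001
gripper_force: 8.8
t: 11.92
ee_pos: [0.5879, -0.0462, 0.1781]
tool_rot: [[-0.961, -0.276, -0.0], [-0.276, 0.961, -0.0], [0.0, -0.0, -1.0]]
ft_force: [0.2, 0.2, 0.1]
finger_gap: 0.0428
gripper_force: 0.0
-50 2 0.1136; -40 1 0.1182; -30 7 0.116; -20 11 0.1185; 20 31 0.1183; 30 33 0.117; 40 30 0.1171; 
slope,height [-0.0339  0.1176] 813
t 12.025 pos [ 0.587  -0.0435  0.1784] tool shift to target [ 0.0001 -0.0001  0.0503] yaw y 106.17 z [-3.e-04  6.e-04 -1.e+00] F [ 0.21 -0.12 -0.39] gap 0.0425 grip 0.0
698 [0.55813615 0.05183877 0.14880703] [0.54760786 0.04449987 0.14307161] [0.57075762 0.06225916 0.15195499]
607 [ 0.58566179 -0.0453236   0.1492851 ] [ 0.57523882 -0.05378545  0.14302066] [ 0.59817844 -0.03605989  0.15195936]
835 [ 0.61469559 -0.13938248  0.15127577] [ 0.60517002 -0.14948764  0.14302704] [ 0.62850882 -0.1317661   0.15561945]
```

```bash
python3 -m handwheel '[{"slide":[0.0005,-0.001,0.03],"rotation":[0,0,0],"fingers":0},{"slide":[0,0,0.0185],"rotation":[0,0,0],"fingers":0.1},{"slide":[0,0,0],"rotation":[0,0,0],"fingers":0.5},{"slide":[0,0,0],"rotation":[0,0,0],"fingers":0.681},{"slide":[0,0,0],"rotation":[0,0,0],"fingers":0.681},{"slide":[0,0,0],"rotation":[0,0,0],"fingers":0.681}]'
python3 -m handwheel '[{"slide":[0,0,-0.003],"rotation":[0,0,0],"fingers":0.681},{"slide":[0,0,-0.003],"rotation":[0,0,0],"fingers":0.681},{"slide":[0,0,0],"rotation":[0,0,0],"fingers":0.681}]'
python3 -c "
from h import *
togo([.5865,-.044,.128]); S=strips([.5865,-.044])"
```

```text
t: 12.82
ee_pos: [0.5872, -0.0445, 0.1303]
tool_rot: [[-0.96, -0.279, 0.001], [-0.279, 0.96, -0.0], [-0.001, -0.0, -1.0]]
ft_force: [0.3, -0.4, -1.4]
finger_gap: 0.0138
gripper_force: 8.7
t: 13.2
ee_pos: [0.5871, -0.0445, 0.1362]
tool_rot: [[-0.96, -0.279, 0.001], [-0.279, 0.96, -0.0], [-0.001, -0.0, -1.0]]
ft_force: [-0.1, -1.0, -3.1]
finger_gap: 0.0137
gripper_force: 8.5
t 13.2 pos [ 0.5871 -0.0445  0.1362] tool shift to target [0.0005 0.0007 0.0082] yaw y 106.22 z [ 6.e-04 -1.e-04 -1.e+00] F [-0.11 -0.96 -3.14] gap 0.0137 grip 8.524330705404282
-50 19 0.1225; -40 37 0.1245; -30 38 0.124; -20 34 0.1238; 20 36 0.1241; 30 41 0.1237; 40 39 0.1237;
```

The middle lid rises flat and carries the tub's weight (−3 N), so it is latched. I'll finish the tug and set it back down.

```bash
python3 -m handwheel '[{"slide":[0,0,-0.004],"rotation":[0,0,0],"fingers":0.681},{"slide":[0,0,-0.004],"rotation":[0,0,0],"fingers":0.681},{"slide":[0,0,-0.001],"rotation":[0,0,0],"fingers":0.681},{"slide":[0,0,0],"rotation":[0,0,0],"fingers":0.681}]'
python3 -c "
from h import *
S=strips([.5865,-.044])"
python3 -m handwheel '[{"slide":[0,0,0.004],"rotation":[0,0,0],"fingers":0.681},{"slide":[0,0,0.004],"rotation":[0,0,0],"fingers":0.681},{"slide":[0,0,0.004],"rotation":[0,0,0],"fingers":0.681},{"slide":[0,0,0.002],"rotation":[0,0,0],"fingers":0.681},{"slide":[0,0,0],"rotation":[0,0,0],"fingers":0.681}]'
python3 -c "
from h import *
S=strips([.5865,-.044])"
```

```text
t: 13.75
ee_pos: [0.587, -0.0444, 0.1449]
tool_rot: [[-0.96, -0.279, 0.0], [-0.279, 0.96, -0.0], [-0.0, -0.0, -1.0]]
ft_force: [0.8, -0.4, -3.5]
finger_gap: 0.0136
gripper_force: 8.5
-50 21 0.1318; -40 35 0.1329; -30 33 0.1325; -20 36 0.1323; 20 38 0.1327; 30 37 0.1325; 40 39 0.1322; 
t: 14.42
ee_pos: [0.5869, -0.0444, 0.1306]
tool_rot: [[-0.96, -0.279, -0.0], [-0.279, 0.96, 0.0], [0.0, 0.0, -1.0]]
ft_force: [0.0, 0.2, -3.3]
finger_gap: 0.0139
gripper_force: 8.5
-50 20 0.117; -40 37 0.1187; -30 35 0.1181; -20 37 0.1184; 20 40 0.1175; 30 39 0.1183; 40 37 0.1187;
```

```bash
python3 -m handwheel '[{"slide":[0,0,0.001],"rotation":[0,0,0],"fingers":0.681},{"slide":[0,0,0.0005],"rotation":[0,0,0],"fingers":0.681},{"slide":[0,0,0],"rotation":[0,0,0],"fingers":0.5},{"slide":[0,0,0],"rotation":[0,0,0],"fingers":0.1},{"slide":[0,0,0],"rotation":[0,0,0],"fingers":0},{"slide":[0,0,-0.02],"rotation":[0,0,0],"fingers":0},{"slide":[0,0,-0.03],"rotation":[0,0,0],"fingers":0},{"slide":[-0.001,-0.05,0],"rotation":[0,0,0],"fingers":0},{"slide":[0,-0.049,0],"rotation":[0,0,0],"fingers":0},{"slide":[0,0,0],"rotation":[0,0,0],"fingers":0}]'
python3 -c "
from h import *
S=strips([.5865,-.044]);S=strips([.616,-.139])
togo([.616,-.139,.129])
s=viewer.snapshot('wrist');P=world(s,np.ones((384,512),bool))
for c in([.587,-.0436],[.6165,-.139]):
    p=P[(np.hypot(*(P[:,:2]-c).T)<.022)&(P[:,2]>.143)&(P[:,2]<.165)]; print(len(p),p.mean(0),p.min(0),p.max(0)) if len(p) else 0"
```

```text
t: 15.72
ee_pos: [0.6162, -0.1424, 0.1804]
tool_rot: [[-0.961, -0.276, 0.001], [-0.276, 0.961, -0.001], [-0.001, -0.001, -1.0]]
ft_force: [0.3, 1.1, -0.1]
finger_gap: 0.0427
gripper_force: 0.0
-50 1 0.1165; -40 2 0.1177; -30 4 0.1156; -20 12 0.1178; 20 35 0.1174; 30 40 0.1175; 40 38 0.1174; 
-50 30 0.1239; -40 44 0.1232; -30 47 0.1231; -20 45 0.1226; 20 43 0.1196; 30 44 0.119; 40 49 0.1185; 
t 15.825 pos [ 0.6157 -0.1394  0.1803] tool shift to target [-0.0004  0.0003  0.0513] yaw y 106.18 z [ 6.e-04  1.e-04 -1.e+00] F [-0.76  0.16 -0.04] gap 0.0427 grip 0.0
686 [ 0.58671388 -0.04740126  0.14889062] [ 0.57611944 -0.05528357  0.14300461] [ 0.5989689  -0.03677413  0.15162796]
648 [ 0.61494004 -0.14178009  0.15228201] [ 0.6052375  -0.14988974  0.14305894] [ 0.62839364 -0.13230842  0.15582157]
```

```bash
python3 -m handwheel '[{"slide":[0,-0.001,0.03],"rotation":[0,0,0],"fingers":0},{"slide":[0,0,0.0195],"rotation":[0,0,0],"fingers":0.1},{"slide":[0,0,0],"rotation":[0,0,0],"fingers":0.5},{"slide":[0,0,0],"rotation":[0,0,0],"fingers":0.677},{"slide":[0,0,0],"rotation":[0,0,0],"fingers":0.677},{"slide":[0,0,0],"rotation":[0,0,0],"fingers":0.677}]'
python3 -m handwheel '[{"slide":[0,0,-0.003],"rotation":[0,0,0],"fingers":0.677},{"slide":[-0.0005,0,-0.003],"rotation":[0,0,0],"fingers":0.677},{"slide":[0,0,0],"rotation":[0,0,0],"fingers":0.677}]'
python3 -c "
from h import *
togo([.616,-.1405,.128]); S=strips([.616,-.14])"
```

```text
t: 16.62
ee_pos: [0.6163, -0.1401, 0.1305]
tool_rot: [[-0.96, -0.28, 0.001], [-0.28, 0.96, 0.0], [-0.001, -0.0, -1.0]]
ft_force: [0.8, 1.0, 0.6]
finger_gap: 0.0139
gripper_force: 5.2
t: 17.0
ee_pos: [0.6165, -0.1401, 0.1362]
tool_rot: [[-0.96, -0.279, 0.001], [-0.279, 0.96, -0.0], [-0.001, -0.0, -1.0]]
ft_force: [0.7, 0.7, -0.3]
finger_gap: 0.0139
gripper_force: 5.1
t 17.0 pos [ 0.6165 -0.1401  0.1362] tool shift to target [ 0.0006 -0.0003  0.0082] yaw y 106.23 z [ 6.e-04 -1.e-04 -1.e+00] F [ 0.67  0.69 -0.28] gap 0.0139 grip 5.116328448057175
-50 33 0.1337; -40 42 0.133; -30 42 0.1321; -20 42 0.1312; 20 44 0.1239; 30 47 0.1216; 40 44 0.1207;
```

The right lid swings open alone, so it is unlatched. I'll finish the tug, lower it, and move to its press point.

```bash
python3 -m handwheel '[{"slide":[-0.001,0,-0.003],"rotation":[0,0,0],"fingers":0.677},{"slide":[-0.001,0,-0.003],"rotation":[0,0,0],"fingers":0.677},{"slide":[-0.001,0,-0.003],"rotation":[0,0,0],"fingers":0.677},{"slide":[0,0,0],"rotation":[0,0,0],"fingers":0.677}]'
python3 -c "
from h import *
S=strips([.616,-.14])"
python3 -m handwheel '[{"slide":[0.0015,0,0.006],"rotation":[0,0,0],"fingers":0.677},{"slide":[0.001,0,0.006],"rotation":[0,0,0],"fingers":0.677},{"slide":[0.001,0,0.0025],"rotation":[0,0,0],"fingers":0.677},{"slide":[0,0,0],"rotation":[0,0,0],"fingers":0.3},{"slide":[0,0,0],"rotation":[0,0,0],"fingers":0.1},{"slide":[0,0,-0.02],"rotation":[0,0,0],"fingers":0.1},{"slide":[0,0,-0.03],"rotation":[0,0,0],"fingers":0.3},{"slide":[0.034,0,0],"rotation":[0,0,0],"fingers":1},{"slide":[0,0,0],"rotation":[0,0,0],"fingers":1},{"slide":[0,0,0],"rotation":[0,0,0],"fingers":1}]'
python3 -c "
from h import *
S=strips([.616,-.14])
p=np.array([.6162,-.1402])-.034*np.array([.96,.28])
togo([*p,.1225])"
```

```text
t: 17.55
ee_pos: [0.6195, -0.1392, 0.1452]
tool_rot: [[-0.96, -0.279, 0.001], [-0.279, 0.96, -0.0], [-0.001, -0.0, -1.0]]
ft_force: [0.5, -0.2, -0.5]
finger_gap: 0.0138
gripper_force: 5.0
-50 34 0.1484; -40 42 0.1471; -30 44 0.1446; -20 46 0.1411; 20 55 0.1301; 30 50 0.1271; 40 50 0.1236; 
t: 18.85
ee_pos: [0.5837, -0.1498, 0.1814]
tool_rot: [[-0.96, -0.279, 0.001], [-0.279, 0.96, -0.0], [-0.001, -0.001, -1.0]]
ft_force: [0.6, 1.0, 0.8]
finger_gap: -0.0002
gripper_force: 0.0
-50 28 0.1226; -40 47 0.1234; -30 46 0.1233; -20 54 0.1225; 20 44 0.1198; 30 44 0.1193; 40 47 0.1184; 
t 18.9 pos [ 0.5838 -0.1497  0.181 ] tool shift to target [0.0003 0.     0.0585] yaw y 106.23 z [ 1.e-03 -2.e-04 -1.e+00] F [-0.75  0.05 -0.04] gap -0.0001 grip 0.0
```

```bash
python3 -m handwheel '[{"slide":[0,0,0.025],"rotation":[0,0,0],"fingers":1},{"slide":[0,0,0.025],"rotation":[0,0,0],"fingers":1},{"slide":[0,0,0.005],"rotation":[0,0,0],"fingers":1},{"slide":[0,0,0.003],"rotation":[0,0,0],"fingers":1},{"slide":[0,0,0.002],"rotation":[0,0,0],"fingers":1},{"slide":[0,0,0.001],"rotation":[0,0,0],"fingers":1},{"slide":[0,0,0],"rotation":[0,0,0],"fingers":1}]'

```

```text
t: 19.77
ee_pos: [0.5838, -0.1498, 0.1219]
tool_rot: [[-0.96, -0.28, 0.002], [-0.28, 0.96, -0.001], [-0.002, -0.002, -1.0]]
ft_force: [-4.9, 2.5, 10.7]
finger_gap: 0.0001
gripper_force: 5.3
```

```bash
python3 -m handwheel '[{"slide":[0,0,0.002],"rotation":[0,0,0],"fingers":1},{"slide":[0,0,0],"rotation":[0,0,0],"fingers":1}]'

```

```text
t: 20.02
ee_pos: [0.5836, -0.15, 0.1194]
tool_rot: [[-0.96, -0.279, 0.001], [-0.279, 0.96, -0.001], [-0.001, -0.002, -1.0]]
ft_force: [-4.7, 0.8, 7.1]
finger_gap: 0.0002
gripper_force: 3.5
```

```bash
python3 -m handwheel '[{"slide":[0,0,0.001],"rotation":[0,0,0],"fingers":1},{"slide":[0,0,0],"rotation":[0,0,0],"fingers":1}]'

```

```text
t: 20.27
ee_pos: [0.5837, -0.1498, 0.117]
tool_rot: [[-0.96, -0.279, 0.001], [-0.279, 0.96, -0.0], [-0.001, -0.001, -1.0]]
ft_force: [0.2, -0.1, 0.5]
finger_gap: 0.0001
gripper_force: 0.0
```

Force fell away as the lid snapped. I'll press slightly more to confirm it has bottomed out, then retreat and check.

```bash
python3 -m handwheel '[{"slide":[0,0,0.002],"rotation":[0,0,0],"fingers":1},{"slide":[0,0,0.0005],"rotation":[0,0,0],"fingers":1},{"slide":[0,0,0],"rotation":[0,0,0],"fingers":1}]'
python3 -m handwheel '[{"slide":[0,0,-0.03],"rotation":[0,0,0],"fingers":1},{"slide":[0,0,-0.05],"rotation":[0,0,0],"fingers":1},{"slide":[0.05,0.02,-0.03],"rotation":[0,0,0],"fingers":1},{"slide":[0.05,0.02,0],"rotation":[0,0,0],"fingers":1},{"slide":[0.05,0.02,0],"rotation":[0,0,0],"fingers":1},{"slide":[0,0,0],"rotation":[0,0,0],"fingers":1},{"slide":[0,0,0],"rotation":[0,0,0],"fingers":1}]'
python3 -c "
from h import *
for n in('scene','top'):
  for c in([.56,.052],[.5865,-.044],[.616,-.14]): S=strips(c,n)
  a=S['frame'][80:330,130:430,::-1];cv2.imwrite('pics/f_%s.png'%n,cv2.resize(a,None,fx=2.4,fy=2.4))
togo([.5,0,.3])"
```

```text
t: 20.65
ee_pos: [0.5837, -0.15, 0.1156]
tool_rot: [[-0.96, -0.28, 0.002], [-0.28, 0.96, -0.001], [-0.001, -0.001, -1.0]]
ft_force: [-3.9, 0.6, 11.6]
finger_gap: 0.0001
gripper_force: 6.0
t: 21.52
ee_pos: [0.4229, -0.1343, 0.2241]
tool_rot: [[-0.96, -0.279, 0.001], [-0.279, 0.96, -0.001], [-0.001, -0.001, -1.0]]
ft_force: [1.4, 0.1, 0.7]
finger_gap: -0.0
gripper_force: 0.0
-50 17 0.1171; -40 30 0.1174; -30 35 0.1178; -20 34 0.1181; 20 32 0.1174; 30 38 0.1172; 40 38 0.1175; 
-50 17 0.1161; -40 36 0.1177; -30 38 0.1183; -20 35 0.1176; 20 40 0.1179; 30 38 0.1174; 40 37 0.1175; 
-50 30 0.117; -40 46 0.1168; -30 43 0.1175; -20 42 0.1178; 20 45 0.1175; 30 46 0.1175; 40 45 0.1175; 
-50 28 0.1145; -40 31 0.1163; -30 34 0.1158; -20 35 0.1165; 20 34 0.1162; 30 30 0.1167; 40 35 0.1172; 
-50 23 0.114; -40 34 0.1173; -30 34 0.117; -20 33 0.1161; 20 30 0.1175; 30 31 0.1167; 40 34 0.116; 
-50 23 0.1161; -40 32 0.1156; -30 34 0.1165; -20 32 0.1173; 20 33 0.116; 30 34 0.1169; 40 34 0.1171; 
t 21.825 pos [ 0.4228 -0.134   0.2235] tool shift to target [-0.1115  0.1071 -0.0765] yaw y 106.25 z [-7.e-04  6.e-04 -1.e+00] F [-0.45  0.72 -0.07] gap 0.0003 grip 0.0
```

View pics/f_scene.png

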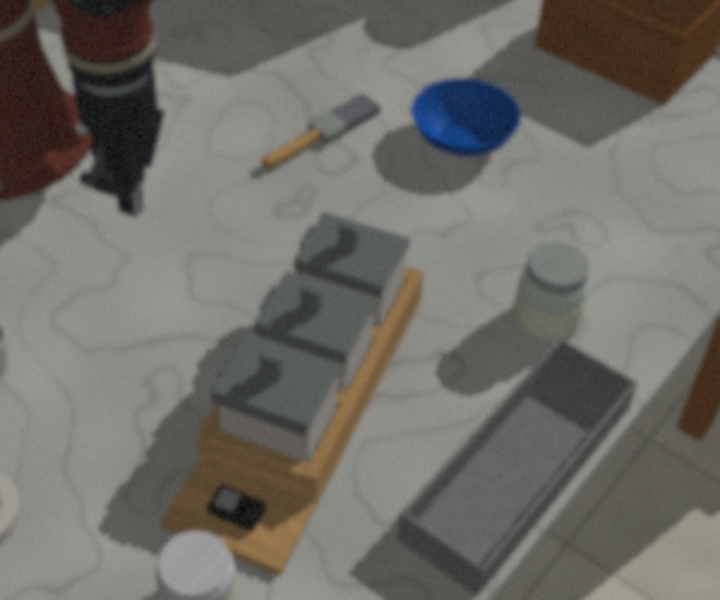

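All three lids are flat at 0.117 m and latched. The tubs stand in the rack, the other things are undisturbed, and the arm is clear. I'm handing in.

```bash
python3 -c "
from workcell import workorder
print(workorder.job_done())"
```

```text
the job is handed in; nothing more can be done
None
```

I tugged all three lids from left to right and pressed the left and right ones, which were unlatched, until they snapped; the middle one was already latched, all three now read flat and shut in the rack, and my first tug on the left tub, with too firm a pinch, briefly lifted the whole tub before a lighter repeat swung its lid alone.

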